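# Lift the acid-wet cap with the tongs

## Robot

A 6-joint arm with a two-finger parallel gripper is mounted at the origin on the work surface. World frame = base frame: x ahead of the robot, y to its left, z up, the work surface at z = 0. Lengths are in m, angles in rad, forces in N, time in s.
With the tool pointing down it reaches from about 0.35 to 0.775 m from the base axis. Payload 7.3 kg.
Tool frame: the origin (TCP) lies midway between the tips of the shut fingers; the grasp point (between the pads) lies 19 mm behind it (robot.tcp_to_grasp is the distance from the TCP to the grasp point, in m); z points along the fingers, y is the line along which they close (so a half turn about z gives the same grasp; the last joint's range is limited). The gripper opens to 92 mm and grips with 3 to 60 N. Pads are 19 mm wide; open, the fingers measure 130 mm over their backs; the gripper's body (75 mm by 190 mm) begins 47 mm behind the grasp point.
Start: joints at [-1.492, 0.342, 1.524, -0, 1.275, -0.146], TCP at [0.117, -0.512, 0.227] pointing down, gripper open.
Joint ranges: [-2.53, 2.53], [-0.77, 2.02], [0.04, 2.7], [-1, 4.14], [0.28, 2.66], [-3.11, 3.11]. Speed limits (rad/s): [2.57, 2.57, 3.14, 3.14, 3.14, 3.14].

## Interface

Orientations are given as [roll, pitch, yaw] about the fixed x, y, z axes, in that order (R = Rz(yaw) Ry(pitch) Rx(roll)).
In Python, from cell import readout, cams, ticket, robot gives the robot as it stands. The module is installed in compiled form; this text tells all that it offers.
- The arm moves only by the tool jog_arm, never from a script. Its argument "plan" is a list of rows, each a list of 5 numbers: the shift along the world's x, y, z each as a share of 0.08 m, from -1 to 1, then the turn about the world's z as a share of 90 degrees, from -1 to 1, then the opening, from -1 (shut) to 1 (fully open). A call has 1 to 12 rows; each row is the pose to reach, as a shift and turn from the pose commanded when the call began; what a row does not reach only later rows make up. A row lasts 1/10 s, in which the tool goes at most 50 mm and 8.59 degrees, less where a joint would pass 70% of its speed; a pose out of reach is approached as far as the arm can. A call with a number of a shift or a turn outside -1 to 1 is refused whole. A call with a gripper value outside its range is refused whole. The fingers move at their own pace and stop on an object; "squeeze" is the grip in N (left out, the last holds). Time passes only in rows, so rows that repeat a pose let the fingers close. It gives the time, the measured TCP pose, the force, the opening and the grip force at its end, in the units of the state.
- readout.observe(): the state, without advancing time (a new reading comes with each control period).
- cams.read_camera(name): name is "scene" or "top" or "wrist"; returns the picture (384x512x3 uint8, blue, green, red); there is no depth.
- cams.calibration(name): a dict with "K" (3x3 intrinsics, pixels), "k1" (the pictures are not rectified: a ray, as slopes to the right and down, at radius r is drawn at 1 + k1 r^2 times it, then the intrinsics apply), "world_from_camera" (4x4, takes a point from camera to world coordinates). Camera axes: x right, y down, z forward; pixel columns grow to the right and rows downward; lengths in m; the calibration is good to about 2 mm. A picture is of the moment at which its call begins: read the wrist's pose just before it. calibration takes no time and is no camera call; for the wrist camera it gives the pose at the moment of the call.
- ticket.hand_in(): hands the job in; it is judged then, once.
The state is a dict: "time": time; "qpos": joint angles; "qvel": joint speeds; "joint_efforts": joint torques, N m; "tool_pos": TCP position; "tool_rot": TCP orientation; "contact_force": force on the tool from outside, world axes, zero at the start; "torque": the same for the moment, N m; "opening": finger opening in m; "grip_force": force on a finger pad.
Only numpy, scipy, OpenCV 4.12 (cv2) and the standard library are available. Lean on these libraries where they do the work, as an engineer would, in place of code of your own. Each camera call takes 0.05 s, during which the arm holds its last target. There are 200 camera calls.

## Task

The grey nylon cap in the blue drip tray is wet with battery acid: pick up the orange-handled tongs, close their jaws on the grey cap and lift it until the whole cap is at least 10 cm above the bench. Finish still gripping the tongs with the cap held still in their jaws up there: put nothing down. Never touch the grey cap with the gripper or arm itself, and leave all the other things where they are.

Things in the scene. Friction and masses are not known exactly. Their poses are not given: they have to be found in the camera images.
- tongs: Orange-handled sprung tongs lying flat: 215 mm long, 24 mm high, 0.16 kg, two arms side by side on a pivot (18 mm dia.). This body is the pivot and right arm. Origin: midway between the handles at underside level; x points to the jaws, y to the left arm, z up. Pivot 87.5 mm behind the origin. x is midway between the arms only at rest (sprung open), each arm then splayed 0.11 rad.
- tongs_grip (a point): Point midway between the handles, 12 mm above the tongs' underside: grip here across both handles (scales 85 mm long, 8 mm thick, 24 mm high). Width over them here: 55 mm at rest, 36 mm when the arms are parallel. The spring pushes back with 5 N at rest, 10 N when parallel: fingers closed only part way (about 46 mm) can carry the tongs with the jaws half open.
- tongs_jaws (a point): Point midway between the jaws at rest, 112.5 mm ahead of the grip point, 12 mm above the underside. Black rubber jaw pads 30 mm long, 20 mm high, 2 to 22 mm above the underside. Gap 72 mm at rest; each 1 mm less over the handles closes it by 2.3 mm: 28 mm when the arms are parallel, end stop at about 16 mm. Held evenly, the jaws close about the middle line of the fingers.
- tongs_arm: The left, moving arm of the tongs, with its handle scale and jaw pad. Origin: on the pivot at underside level; axes parallel to those of tongs at rest, turning clockwise seen from above as the tongs close (0.22 rad from rest to arms parallel).
- cap: Grey nylon terminal cap standing in the tray: round body 28 mm dia., 38 mm tall overall, with a foot flange 36 mm dia., 5 mm high. About 25 g. Origin: centre of its underside, z up along it.
- tray: Blue plastic drip tray fixed to the bench, 130 mm (x) by 290 mm (y), floor 3 mm thick, rim 6 mm high above the bench. Origin: centre of its underside on the bench. Three parts stand on its floor in a row along its y, 88 mm apart, in changing order: grey cap, zinc bolt, lead clamp; the bench on its robot side is clear.
- bolt: Zinc hex bolt standing on its head, head 24 mm across flats, 50 mm tall. Origin: centre of its underside. Leave alone.
- clamp: Dark lead battery post clamp, about 70 mm by 40 mm, 22 mm high. Origin: centre of its ring, underside. Leave alone.
- hydrometer: Green glass hydrometer tube with black bulb and collars lying along its own x behind the tray, about 250 mm long, 38 mm high. Origin: under its middle. Leave alone.
- red_cap: Red nylon cap, same size as the grey one, standing on the bench outside the tray. Origin: centre of its underside. Leave alone.
- wrench: Steel wrench lying on the right of the bench, along its own x. Leave alone.
- grease: Small glass grease jar with red lid, 64 mm dia., 70 mm tall, on the right of the bench. Origin: centre of its underside. Leave alone.

How it is judged:
On the way, in this order (a step that is already met when the one before it is completed fails the run):
1. the tongs are picked up off the bench by the fingers (height (world z) of tongs above 0.006 m and contact force between the fingers and tongs above 1 N), for 0.2 s.
2. the jaws are closed on the grey cap (contact force between tongs_arm and cap above 1 N and contact force between the fingers and tongs above 1 N), for 0.2 s.
At the end, for the whole second after the job is handed in: Finishes holding: grey cap underside over 100 mm and tongs over 60 mm above the bench; tongs pinch the cap (over 1 N), fingers grip the tongs (over 2 N), robot not touching the cap (under 0.2 N), cap slower than 50 mm/s; each bystander within 30 mm of its start (height (world z) of cap above 0.1 m and height (world z) of tongs above 0.06 m and contact force between tongs_arm and cap above 1 N and contact force between the fingers and tongs above 2 N and contact force between each of the arm, the fingers and cap below 0.2 N and linear speed of cap below 0.05 m/s and distance of each of bolt, clamp, hydrometer, red_cap, wrench, grease from where it was at the start of the episode below 0.03 m); the arm keeps its last pose, push and grip.
It fails at once if the gripper or arm touches the grey cap (contact force between any of the arm, the fingers and cap above 0.3 N).
It fails at once if another thing is pushed away (over 30 mm) (distance of any of bolt, clamp, hydrometer, red_cap, wrench, grease from where it was at the start of the episode above 0.03 m).
It also fails if it takes over 40 s, if anything falls off the work surface, if the arm or the gripper's body presses on something with over 40 N, if the wrist force passes 120 N, or if a joint passes its speed limit or range.

## Working session

There is one attempt and no reset: what is moved stays moved. The work goes in short steps, Python scripts to look and compute and a tool call to move; the robot and the scene stay as the last step left them, time stands still between calls to the robot, and variables do not carry over. Pictures are saved under pics/ and viewed, at most 10 in all, crops included, and the job is handed in when it is done.

Besides the shell and the picture viewer there is one more tool, called after "Request:" as name([rows], argument=value, ...), one row to a line, values as JSON. jog_arm: Moves the arm, as the interface text tells. Shift numbers are shares of 0.08 m and turn numbers shares of 90 degrees, none past 1 either way. Its arguments: {"type":"object","properties":{"plan":{"type":"array"},"squeeze":{"type":"number"}},"required":["plan"]}

```bash
mkdir -p pics
cat > h.py <<'E'
import numpy as np, cv2
from cell import readout, cams, ticket, robot
def snap(n,f=None):
    c=cams.calibration(n); im=cams.read_camera(n)
    if f: cv2.imwrite('pics/'+f,im); np.savez('pics/'+f[:-4]+'.npz',K=c['K'],k1=c['k1'],T=c['world_from_camera'])
    return im,c
def ray(c,uv):
    K=np.array(c['K'],float);k=float(c['k1'])
    p=cv2.undistortPoints(np.array(uv,float).reshape(-1,1,2),K,np.array([k,0,0,0,0.])).reshape(-1,2)
    T=np.array(c['T' if 'T' in c else 'world_from_camera'])
    d=np.c_[p,np.ones(len(p))]@T[:3,:3].T
    return T[:3,3],d
def plane(c,uv,z):
    o,d=ray(c,uv); return o+d*((z-o[2])/d[:,2])[:,None]
def tri(c1,u1,c2,u2):
    (o1,d1),(o2,d2)=ray(c1,[u1]),ray(c2,[u2]); d1,d2=d1[0],d2[0]
    s=np.linalg.lstsq(np.c_[d1,-d2],o2-o1,rcond=None)[0]
    a,b=o1+s[0]*d1,o2+s[1]*d2
    return (a+b)/2,np.linalg.norm(a-b)
E
python3 - <<'E'
from h import *
a,c=snap('top','top0.png'); b,d=snap('scene','scene0.png')
for n in('top','scene'):print(cams.calibration(n))
print(readout.observe())
E
```

```text
{'K': array([[370.08862744,   0.        , 259.4390148 ],
       [  0.        , 370.08862744, 193.51178766],
       [  0.        ,   0.        ,   1.        ]]), 'k1': 0.013739157629237468, 'world_from_camera': array([[ 0.02010965, -0.9725002 ,  0.23203225,  0.36354616],
       [-0.99978425, -0.01835285,  0.00972778, -0.08274711],
       [-0.00520182, -0.23217781, -0.97265945,  1.02400426],
       [ 0.        ,  0.        ,  0.        ,  1.        ]])}
{'K': array([[347.71956225,   0.        , 255.08412335],
       [  0.        , 347.71956225, 191.48049536],
       [  0.        ,   0.        ,   1.        ]]), 'k1': -0.054740188336669306, 'world_from_camera': array([[ 0.71115849,  0.43763076, -0.55021171,  1.11696672],
       [ 0.70285971, -0.4252696 ,  0.57020522, -0.61524675],
       [ 0.01555103, -0.79222792, -0.61002712,  0.63682174],
       [ 0.        ,  0.        ,  0.        ,  1.        ]])}
{'time': 0.1, 'qpos': array([-1.49198948e+00,  3.42669065e-01,  1.52492363e+00,  5.59744883e-06,
        1.27536090e+00, -1.46001561e-01]), 'qvel': array([-0.00126317, -0.00268923, -0.00114256, -0.00042018, -0.00149011,
       -0.00126362]), 'joint_efforts': array([ 1.50354601e-03, -4.32006204e+01, -2.44693494e+01,  7.19639333e-02,
        5.26201911e-02, -4.28457508e-05]), 'tool_pos': array([ 0.11702737, -0.51142965,  0.22610538]), 'tool_rot': array([-3.14024697e+00, -2.03289724e-04,  2.24806638e-01]), 'contact_force': array([-0.0358628 , -0.2251677 ,  0.11995678]), 'torque': array([-0.01754324, -0.00935813, -0.01133719]), 'grip_force': 0.0, 'opening': 0.09176665997869822}
```

View pics/top0.png

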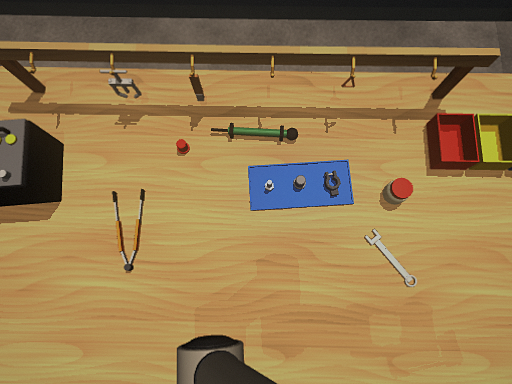

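View pics/scene0.png

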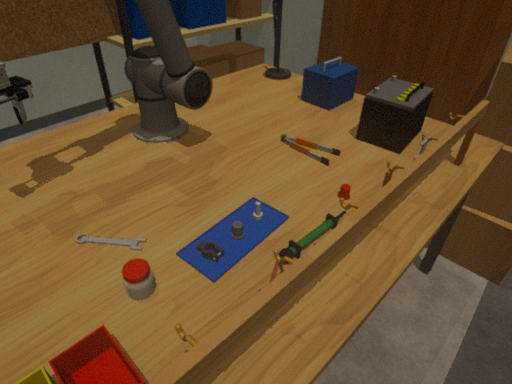

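Top view: the tongs' pivot is at (128,267) and its jaws at (114,192) and (142,190). The grey cap is mid-tray at (300,182), with the bolt at (269,185) and the clamp at (332,182). The scene view agrees, with the cap at (237,229) and the tongs around (310,148). Next I'll measure coarsely.

```bash
cat >> h.py <<'E'
def blobs(m,amin=15):
    n,_,s,ct=cv2.connectedComponentsWithStats(m.astype(np.uint8))
    return [(ct[i].round(1),s[i].tolist()) for i in range(1,n) if s[i,4]>=amin]
E
python3 - <<'E'
from h import *
L=lambda n:(cv2.imread(f'pics/{n}.png'),np.load(f'pics/{n}.npz'))
res={}
for n in('top0','scene0'):
    im,c=L(n); h=cv2.cvtColor(im,cv2.COLOR_BGR2HSV)
    o=(h[...,0]>8)&(h[...,0]<18)&(h[...,1]>215)&(h[...,2]>120)
    print(n,'orange',blobs(o,8))
    b=cv2.inRange(h,(105,120,60),(125,255,255)); 
    cn=max(cv2.findContours(b,0,2)[0],key=cv2.contourArea) if n=='top0' else None
    if cn is not None: print(cv2.minAreaRect(cn)); q=cv2.boxPoints(cv2.minAreaRect(cn)); print(plane(c,q,.006).round(3))
t=L('top0')[1];s=L('scene0')[1]
print('pads/pivot z.012',plane(t,[(114,192),(142,190),(128,267),(120,238),(137,236)],.012).round(4))
print('cap top',tri(t,(300,180),s,(238,223)), plane(t,[(300,180)],.041))
print('pivot',tri(t,(128,267),s,(283,137)))
im,_=L('top0'); im2,_=L('scene0')
cv2.imwrite('pics/c.png',np.hstack([cv2.resize(im[150:280,90:350],None,fx=1.5,fy=1.5),cv2.resize(im2[125:255,190:350],None,fx=1.5,fy=1.5)]))
E
```

```text
top0 orange []
((300.355712890625, 184.47740173339844), (44.3709716796875, 102.98311614990234), 86.36705780029297)
[[ 0.688 -0.037  0.006]
 [ 0.713 -0.333  0.006]
 [ 0.583 -0.336  0.006]
 [ 0.559 -0.048  0.006]]
scene0 orange []
pads/pivot z.012 [[0.6016 0.3367 0.012 ]
 [0.6089 0.2585 0.012 ]
 [0.3956 0.2759 0.012 ]
 [0.4728 0.3058 0.012 ]
 [0.4791 0.26   0.012 ]]
cap top (array([ 0.63958621, -0.18250283,  0.04053978]), np.float64(0.00339490431528941)) [[ 0.63838356 -0.18377942  0.041     ]]
pivot (array([0.3956403 , 0.27506149, 0.01476186]), np.float64(0.0003064894078811895))
```

Request:
jog_arm([
  [1, 1, 0, 0, 1],
  [1, 1, 0, 0, 1],
  [1, 1, 0, 0, 1],
  [1, 1, 0, 0, 1],
])

```text
time: 0.5
tool_pos: [0.1981, -0.4306, 0.2268]
tool_rot: [-3.141, 0.0, 0.228]
contact_force: [-0.5, -0.5, -0.0]
opening: 0.0919
grip_force: 0.0
```

Request:
jog_arm([
  [1, 1, 0, 0, 1],
  [1, 1, 0, 0, 1],
  [1, 1, 0, 0, 1],
  [1, 1, 0, 0, 1],
])

```text
time: 0.9
tool_pos: [0.2776, -0.3518, 0.2268]
tool_rot: [3.141, 0.0, 0.227]
contact_force: [-0.5, -0.3, -1.1]
opening: 0.092
grip_force: 0.0
```

Request:
jog_arm([
  [1, 1, 0, -0.08, 1],
  [1, 1, 0, -0.08, 1],
  [1, 1, 0, -0.08, 1],
  [1, 1, 0, -0.08, 1],
])

```text
time: 1.3
tool_pos: [0.3576, -0.2724, 0.2267]
tool_rot: [3.141, 0.0, 0.101]
contact_force: [0.2, -1.0, -0.0]
opening: 0.0918
grip_force: 0.0
```

Request:
jog_arm([
  [1, 1, 0, 0, 1],
  [1, 1, 0, 0, 1],
  [1, 1, 0, 0, 1],
  [1, 1, 0, 0, 1],
  [1, 1, 0, 0, 1],
])

```text
time: 1.8
tool_pos: [0.4362, -0.1936, 0.2265]
tool_rot: [3.141, 0.001, 0.098]
contact_force: [-0.4, 0.1, -0.4]
opening: 0.0917
grip_force: 0.0
```

```bash
python3 -c "
from h import *
im,c=snap('wrist','w1.png');print(c)"
```

```text
{'K': array([[317.24868239,   0.        , 258.31162959],
       [  0.        , 317.24868239, 190.82699802],
       [  0.        ,   0.        ,   1.        ]]), 'k1': 0.020168107239318903, 'world_from_camera': array([[ 9.66119527e-02, -9.52484580e-01, -2.88858539e-01,
         5.14240717e-01],
       [-9.95321701e-01, -9.27215175e-02, -2.71557055e-02,
        -1.85500633e-01],
       [-9.18011328e-04,  2.90130738e-01, -9.56986579e-01,
         3.83421278e-01],
       [ 0.00000000e+00,  0.00000000e+00,  0.00000000e+00,
         1.00000000e+00]])}
```

Request:
jog_arm([
  [0.6, 1, 0, 0, 1],
  [0.6, 1, 0, 0, 1],
  [0.6, 1, 0, 0, 1],
  [0.6, 1, 0, 0, 1],
  [0.6, 1, 0, 0, 1],
])

```text
time: 2.35
tool_pos: [0.4843, -0.1134, 0.2267]
tool_rot: [3.141, 0.0, 0.097]
contact_force: [0.1, -0.5, 0.4]
opening: 0.0917
grip_force: 0.0
```

```bash
python3 -c "
from h import *
im,c=snap('wrist','w2.png');a=cv2.imread('pics/w1.png');cv2.imwrite('pics/w12.png',cv2.resize(np.hstack([a,im]),(800,300)))"
```

```text
(no output)
```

View pics/w12.png

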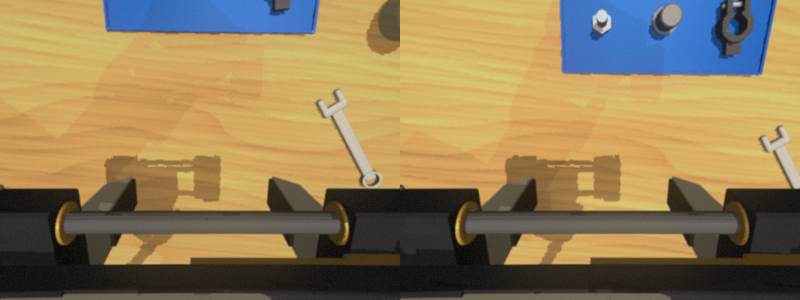

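The right frame shows the bolt at about (257,26) in full pixels, the cap at (342,22) and the clamp at (430,25), all near the top edge. I'll step forward for a better second view.

Request:
jog_arm([
  [0.8, 0, 0, 0, 1],
  [0.8, 0, 0, 0, 1],
  [0.8, 0, 0, 0, 1],
  [0.8, 0, 0, 0, 1],
])

```text
time: 2.8
tool_pos: [0.5481, -0.1127, 0.2264]
tool_rot: [-3.141, 0.001, 0.098]
contact_force: [-0.7, 0.2, 0.1]
opening: 0.0918
grip_force: 0.0
```

```bash
python3 -c "
from h import *
im,c=snap('wrist','w3.png');a=cv2.imread('pics/w2.png');cv2.imwrite('pics/w23.png',np.hstack([cv2.resize(a[0:100,290:390],None,fx=4,fy=4),cv2.resize(im[50:150,290:390],None,fx=4,fy=4)]))"
```

```text
(no output)
```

View pics/w23.png

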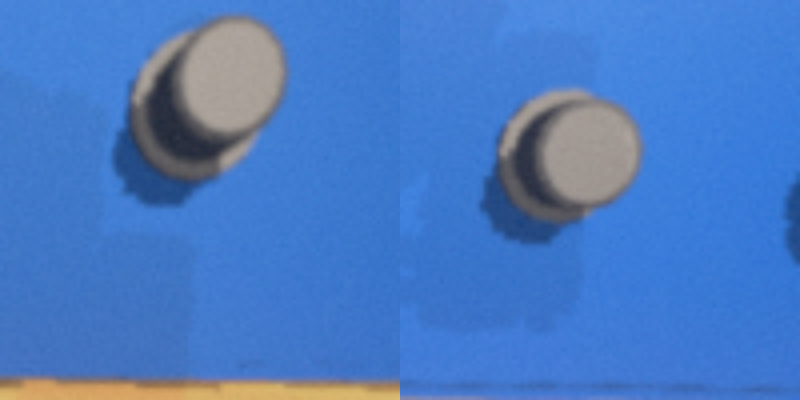

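Request:
jog_arm([
  [-0.6, 1, 0, 0, 1],
  [-0.6, 1, 0, 0, 1],
  [-0.6, 1, 0, 0, 1],
  [-0.6, 1, 0, 0, 1],
])

```text
time: 3.25
tool_pos: [0.5002, -0.0316, 0.2276]
tool_rot: [3.141, -0.001, 0.1]
contact_force: [-0.2, -0.7, 0.8]
opening: 0.0921
grip_force: 0.0
```

Request:
jog_arm([
  [-0.5, 1, 0, 0, 1],
  [-0.5, 1, 0, 0, 1],
  [-0.5, 1, 0, 0, 1],
  [-0.5, 1, 0, 0, 1],
])

```text
time: 3.65
tool_pos: [0.4615, 0.0476, 0.2271]
tool_rot: [3.141, -0.001, 0.1]
contact_force: [-0.2, -0.5, -0.1]
opening: 0.0916
grip_force: 0.0
```

Request:
jog_arm([
  [0, 1, 0, 0, 1],
  [0, 1, 0, 0, 1],
  [0, 1, 0, 0, 1],
])

```text
time: 3.95
tool_pos: [0.4621, 0.1293, 0.2267]
tool_rot: [-3.141, -0.001, 0.1]
contact_force: [0.4, -0.5, -0.1]
opening: 0.0915
grip_force: 0.0
```

Request:
jog_arm([
  [0, 1, 0, 0, 1],
  [0, 1, 0, 0, 1],
  [0, 1, 0, 0, 1],
  [0, 1, 0, 0, 1],
])

```text
time: 4.35
tool_pos: [0.4618, 0.2069, 0.2264]
tool_rot: [3.14, 0.0, 0.099]
contact_force: [0.4, -1.3, 0.5]
opening: 0.0916
grip_force: 0.0
```

```bash
python3 -c "
from h import *
print(readout.observe()['tool_pos']);snap('wrist','t1.png')"
```

```text
[0.4618353  0.20690059 0.22641679]
```

View pics/t1.png

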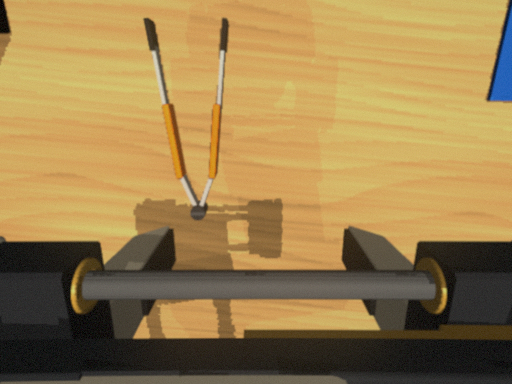

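The close-up gives the cap's top disc at about (348,19) in w2 and (336.6,87.6) in w3. In t1 the tongs show orange handles at about (173,142) and (215,140), pads at (151,34) and (224,35), and the pivot at (199,211). I'll take a second view shifted in +y.

Request:
jog_arm([
  [0.2, 1, 0, 0, 1],
  [0.2, 1, 0, 0, 1],
  [0.2, 1, 0, 0, 1],
  [0.2, 1, 0, 0, 1],
])

```text
time: 4.8
tool_pos: [0.4774, 0.2868, 0.2264]
tool_rot: [3.14, 0.001, 0.099]
contact_force: [-0.6, 0.8, -0.2]
opening: 0.0917
grip_force: 0.0
```

Run:
```python
from h import *
s=readout.observe();print(s['tool_pos'],s['tool_rot'])
snap('wrist','t2.png')
L=lambda n:(cv2.imread(f'pics/{n}.png'),np.load(f'pics/{n}.npz'))
w2,w3=L('w2')[1],L('w3')[1]
print('cap',tri(w2,(348.1,19.1),w3,(336.6,87.6)),plane(w2,[(348.1,19.1)],.041),plane(w3,[(336.6,87.6)],.041))
R={}
for n in('t1','t2'):
    im,c=L(n);h=cv2.cvtColor(im,cv2.COLOR_BGR2HSV)
    o=(h[...,2]>120)&(h[...,1]>210);o[235:]=0
    k=(h[...,2]<75);k[228:]=0
    O=[b for b in blobs(o,100) if b[1][3]>40 and b[1][2]<40]; B=[b for b in blobs(k,60) if b[1][2]<22]
    print(n,'O',O,'\n B',B); R[n]=(O,B,c)
if all(len(R[n][0])==2 for n in R):
    for i in(0,1):print('handle',tri(R['t1'][2],sorted(R['t1'][0],key=lambda b:b[0][0])[i][0],R['t2'][2],sorted(R['t2'][0],key=lambda b:b[0][0])[i][0]))
```

```text
[0.47744276 0.28676026 0.22637117] [3.14043123e+00 7.06755498e-04 9.85858102e-02]
cap (array([ 0.64054907, -0.18508696,  0.03590221]), np.float64(0.0012257676992582893)) [[ 0.63942713 -0.18453852  0.041     ]] [[ 0.64033854 -0.18328927  0.041     ]]
t1 O [(array([173.1, 142.6]), [163, 105, 20, 73, 415]), (array([214.1, 141.4]), [210, 105, 10, 73, 403])] 
 B [(array([ 3.2, 18.9]), [0, 0, 10, 33, 221]), (array([151. ,  33.4]), [145, 19, 13, 30, 221]), (array([224.1,  34.6]), [221, 20, 7, 31, 135])]
t2 O [(array([281.1, 161.4]), [275, 125, 14, 71, 390]), (array([241.3, 162.6]), [234, 126, 15, 71, 398])] 
 B [(array([225.4,  58.8]), [222, 45, 7, 29, 94]), (array([296.5,  57.8]), [293, 44, 8, 29, 117])]
handle (array([0.47782532, 0.30755319, 0.01802358]), np.float64(9.738922918495808e-05))
handle (array([0.48342043, 0.2611118 , 0.01584852]), np.float64(0.00026572917395171813))
```

Run:
```python
from h import *
L=lambda n:np.load(f'pics/{n}.npz')
for n,u in(('t1',[(173.1,142.6),(214.1,141.4),(151,33.4),(224.1,34.6),(199,211)]),('t2',[(241.3,162.6),(281.1,161.4),(225.4,58.8),(296.5,57.8)])):
    p=plane(L(n),u,.018);a=(p[0]+p[1])/2;b=(p[2]+p[3])/2
    d=b-a;print(n,a.round(4),b.round(4),np.hypot(*d[:2]),'yaw',np.arctan2(d[1],d[0]), 'cross',-np.arctan2(p[0,0]-p[1,0],p[0,1]-p[1,1]),p[-1].round(4))
for p,q in(((151,33.4),(225.4,58.8)),((224.1,34.6),(296.5,57.8))):print(tri(L('t1'),p,L('t2'),q))
```

```text
t1 [0.4809 0.2842 0.018 ] [0.5925 0.2944 0.018 ] 0.11204700800649478 yaw 0.0914238632337207 cross 0.1279321392475781 [0.397  0.2744 0.018 ]
t2 [0.4807 0.2844 0.018 ] [0.5923 0.2959 0.018 ] 0.11214525002826703 yaw 0.10222267681180106 cross 0.12775612296599903 [0.5964 0.2583 0.018 ]
(array([0.58920074, 0.33388846, 0.01320992]), np.float64(0.0012639142507457706))
(array([0.59718486, 0.25748655, 0.00976896]), np.float64(0.0003830843224874851))
```

Two views agree: the grip point is at (0.481, 0.284), yaw is about 0.1, the handles are 47 mm apart centre to centre and the jaws 112 mm ahead, all as the text says. Descend.

Request:
jog_arm([
  [0.04, -0.03, -1, 0.005, 1],
  [0.04, -0.03, -1, 0.005, 1],
  [0.04, -0.03, -1, 0.005, 1],
])

```text
time: 5.15
tool_pos: [0.478, 0.2828, 0.1431]
tool_rot: [3.139, 0.008, 0.105]
contact_force: [-0.3, 0.2, 1.0]
opening: 0.0918
grip_force: 0.0
```

Request:
jog_arm([
  [0, 0, -1, 0, 1],
  [0, 0, -1, 0, 1],
  [0, 0, -1, 0, 1],
])

```text
time: 5.45
tool_pos: [0.4788, 0.284, 0.0649]
tool_rot: [3.14, 0.006, 0.106]
contact_force: [0.4, 0.1, 0.3]
opening: 0.0918
grip_force: 0.0
```

Request:
jog_arm([
  [0, 0, -0.4, 0, 1],
  [0, 0, -0.6, 0, 1],
  [0, 0, -0.77, 0, 1],
  [0, 0, -0.77, 0, 1],
  [0, 0, -0.77, 0, 1],
], squeeze=25)

```text
time: 5.95
tool_pos: [0.4814, 0.286, 0.0067]
tool_rot: [-3.141, -0.002, 0.107]
contact_force: [0.2, 0.1, -0.1]
opening: 0.092
grip_force: 0.0
```

Request:
jog_arm([
  [0, 0, -0.035, 0, 1],
  [0, 0, -0.035, 0, 0.4],
  [0, 0, -0.035, 0, 0],
  [0, 0, -0.035, 0, 0],
  [0, 0, -0.035, 0, 0],
  [0, 0, -0.035, 0, 0],
  [0, 0, -0.035, 0, 0],
  [0, 0, -0.035, 0, 0],
])

```text
time: 6.75
tool_pos: [0.4804, 0.2857, 0.0024]
tool_rot: [3.141, -0.0, 0.107]
contact_force: [0.9, -0.3, 1.2]
opening: 0.0463
grip_force: 7.2
```

Request:
jog_arm([
  [0, 0, 0.15, 0, 0],
  [0, 0, 0.35, 0, 0],
  [0, 0, 0.6, 0, 0],
  [0, 0, 0.8, 0, 0],
  [0, 0, 1, 0, 0],
  [0, 0, 1, 0, 0],
  [0, 0, 1, 0, 0],
])

```text
time: 7.45
tool_pos: [0.4801, 0.2859, 0.0825]
tool_rot: [-3.141, -0.0, 0.107]
contact_force: [-0.8, -0.2, -1.1]
opening: 0.0454
grip_force: 6.6
```

Run:
```python
from h import *
s=readout.observe();print(s['tool_pos'],s['tool_rot'],s['opening'],s['grip_force'],s['contact_force'])
snap('wrist','l1.png')
```

```text
[0.48013243 0.28585007 0.08251354] [-3.14147656e+00 -3.34123537e-04  1.07046623e-01] 0.04539078310705467 6.573483365427819 [-0.78863222 -0.19425097 -1.10091326]
```

View pics/l1.png

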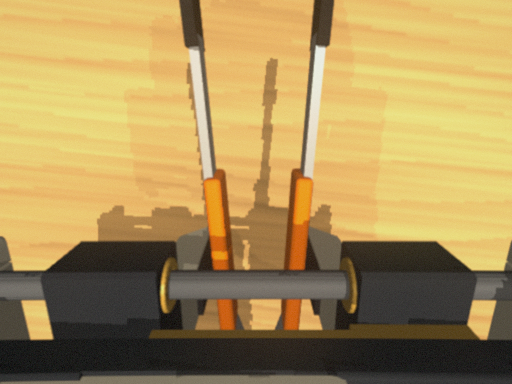

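Run:
```python
from h import *
c=np.load('pics/l1.npz');s=readout.observe();t=s['tool_pos'];y=s['tool_rot'][2]
R=np.array([[np.cos(y),np.sin(y)],[-np.sin(y),np.cos(y)]])
for zz in (.080,.092,.104):
    p=plane(c,[(186,47),(202,49),(316,46),(330,45),(209,180),(307,178)],zz); print(zz,((p-t)[:,:2]@R.T*1000).round(1).tolist())
```

```text
0.08 [[99.7, 34.0], [98.9, 26.6], [100.0, -25.8], [100.4, -32.2], [36.4, 26.4], [37.4, -24.5]]
0.092 [[98.1, 31.4], [97.3, 24.7], [98.4, -23.9], [98.8, -29.8], [39.6, 24.4], [40.5, -22.6]]
0.104 [[96.5, 28.9], [95.8, 22.7], [96.8, -21.9], [97.1, -27.3], [42.8, 22.5], [43.6, -20.7]]
```

The tongs are level and centred, with the jaw middle 113 mm ahead of the TCP. Carry them to about 55 mm short of the cap.

Request:
jog_arm([
  [0, -0.2, 0, 0, 0],
  [0, -0.45, 0, 0, 0],
  [0, -0.7, 0, 0, 0],
  [0, -1, 0, 0, 0],
])

```text
time: 7.9
tool_pos: [0.4795, 0.2044, 0.0814]
tool_rot: [3.141, 0.002, 0.107]
contact_force: [-0.2, 0.2, -1.6]
opening: 0.046
grip_force: 6.6
```

Request:
jog_arm([
  [0, -0.35, 0, 0, 0],
  [0, -0.7, 0, 0, 0],
  [0, -1, 0, 0, 0],
])

```text
time: 8.2
tool_pos: [0.4793, 0.1237, 0.0815]
tool_rot: [3.141, 0.002, 0.106]
contact_force: [0.3, -0.7, -0.7]
opening: 0.0457
grip_force: 6.6
```

Request:
jog_arm([
  [0, -0.35, 0, 0, 0],
  [0, -0.7, 0, 0, 0],
  [0, -1, 0, 0, 0],
])

```text
time: 8.5
tool_pos: [0.4793, 0.0438, 0.0816]
tool_rot: [3.142, 0.002, 0.106]
contact_force: [0.3, -0.0, -1.1]
opening: 0.046
grip_force: 6.6
```

Request:
jog_arm([
  [0, -0.35, 0, 0, 0],
  [0, -0.7, 0, 0, 0],
  [0, -1, 0, 0, 0],
])

```text
time: 8.8
tool_pos: [0.4791, -0.0361, 0.0816]
tool_rot: [-3.141, 0.002, 0.106]
contact_force: [0.2, 0.5, -2.2]
opening: 0.0457
grip_force: 6.6
```

Request:
jog_arm([
  [0, -0.35, 0, 0, 0],
  [0, -0.7, 0, 0, 0],
  [0, -1, 0, 0, 0],
])

```text
time: 9.1
tool_pos: [0.479, -0.116, 0.0816]
tool_rot: [-3.141, 0.002, 0.106]
contact_force: [0.6, 0.1, -2.3]
opening: 0.0459
grip_force: 6.6
```

Request:
jog_arm([
  [-0.09, -0.3, 0, 0, 0],
  [-0.09, -0.6, 0, 0, 0],
  [-0.09, -0.8, 0, 0, 0],
  [-0.09, -0.95, 0, 0, 0],
  [-0.09, -1, 0, 0, 0],
  [-0.09, -1, 0, 0, 0],
])

```text
time: 9.7
tool_pos: [0.4729, -0.1942, 0.0821]
tool_rot: [-3.141, 0.0, 0.107]
contact_force: [-0.7, 0.8, -1.5]
opening: 0.0461
grip_force: 6.6
```

Run:
```python
from h import *
s=readout.observe();print(s['tool_pos'],s['tool_rot'],s['opening'],s['grip_force'])
a,_=snap('wrist','a1.png'); b,_=snap('top','a1t.png')
cv2.imwrite('pics/a1b.png',np.hstack([cv2.resize(a[:250,120:420],(400,333)),cv2.resize(b[130:255,230:380],(400,333))]))
```

```text
[ 0.47288571 -0.19422549  0.08211472] [-3.14125679e+00  3.69390635e-04  1.06513070e-01] 0.0460959546211271 6.5736491512871
```

View pics/a1b.png

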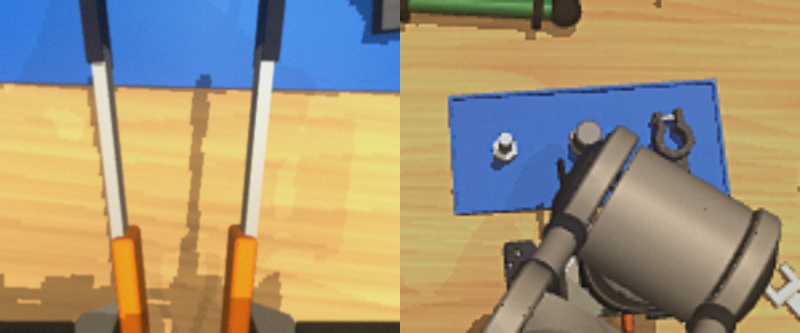

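Wrist view: the jaws still straddle the middle line and are level. Top view: the cap, bolt and clamp are undisturbed. Descend short of the cap.

Request:
jog_arm([
  [0, -0.1, -0.2, 0, 0],
  [0, -0.1, -0.45, 0, 0],
  [0, -0.1, -0.7, 0, 0],
  [0, -0.1, -0.84, 0, 0],
  [0, -0.1, -0.84, 0, 0],
  [0, -0.1, -0.84, 0, 0],
])

```text
time: 10.4
tool_pos: [0.4734, -0.202, 0.0155]
tool_rot: [3.141, -0.0, 0.108]
contact_force: [0.4, 0.1, -1.5]
opening: 0.0461
grip_force: 6.6
```

Run:
```python
from h import *
s=readout.observe();print(s['tool_pos'],s['tool_rot'],s['opening'],s['grip_force'],s['contact_force'])
snap('wrist','a2.png'); b,_=snap('scene','a2s.png')
cv2.imwrite('pics/a2b.png',cv2.resize(b[170:290,150:310],(800,600)))
```

```text
[ 0.47339616 -0.20196336  0.01552233] [ 3.14134005e+00 -2.39224865e-04  1.07652933e-01] 0.046072909686160325 6.573684570175828 [ 0.37796744  0.05097205 -1.4999285 ]
```

View pics/a2b.png

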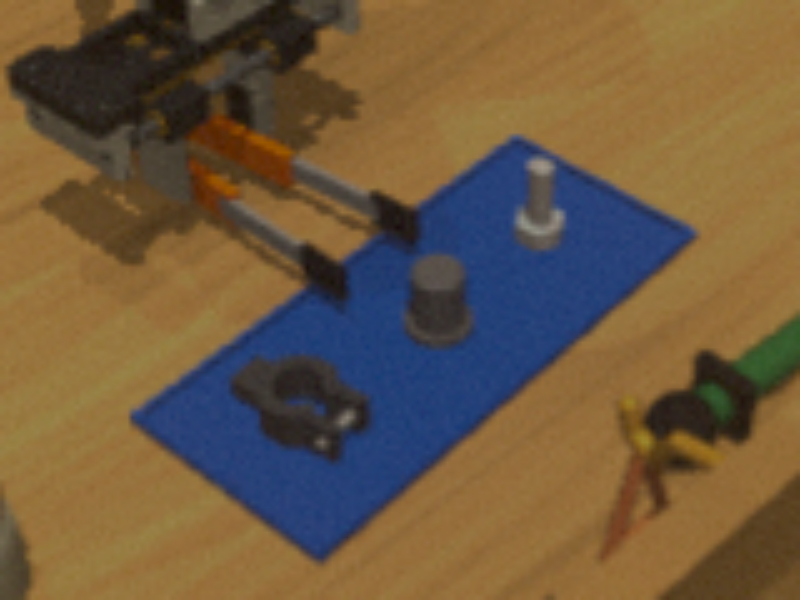

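Scene view: the open jaws (tips at about (345,295) and (410,240) in the crop) face the cap at (438,300), level and centred on it. Advance.

Request:
jog_arm([
  [0.15, 0.015, 0, 0, 0],
  [0.3, 0.03, 0, 0, 0],
  [0.45, 0.045, 0, 0, 0],
  [0.6, 0.06, 0, 0, 0],
  [0.68, 0.07, 0, 0, 0],
  [0.68, 0.07, 0, 0, 0],
  [0.68, 0.07, 0, 0, 0],
])

```text
time: 11.2
tool_pos: [0.5271, -0.1965, 0.0153]
tool_rot: [3.142, 0.0, 0.107]
contact_force: [-0.4, 0.0, -1.0]
opening: 0.0462
grip_force: 6.6
```

Request:
jog_arm([
  [0, 0, 0, 0, -0.05],
  [0, 0, 0, 0, -0.1],
  [0, 0, 0, 0, -0.15],
  [0, 0, 0, 0, -0.2],
  [0, 0, 0, 0, -0.25],
  [0, 0, 0, 0, -0.35],
  [0, 0, 0, 0, -0.5],
  [0, 0, 0, 0, -0.6],
  [0, 0, 0, 0, -0.6],
  [0, 0, 0, 0, -0.6],
], squeeze=30)

```text
time: 12.2
tool_pos: [0.5274, -0.1966, 0.0151]
tool_rot: [3.142, 0.0, 0.107]
contact_force: [-0.3, 0.6, -1.6]
opening: 0.0354
grip_force: 30.0
```

Run:
```python
from h import *
s=readout.observe();print(s['tool_pos'],s['opening'],s['grip_force'],s['contact_force'])
b,_=snap('scene','a3s.png')
cv2.imwrite('pics/a3b.png',cv2.resize(b[170:290,150:310],(800,600)))
```

```text
[ 0.5274291  -0.19661048  0.01513571] 0.0353969617772367 29.964652955532074 [-0.27411901  0.5933758  -1.55456499]
```

View pics/a3b.png

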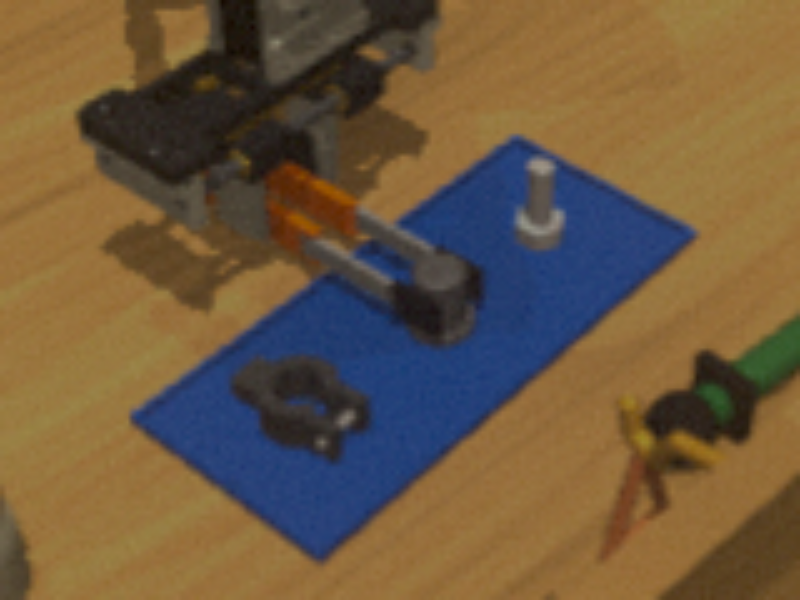

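The jaws have closed squarely on the cap: opening 35.4 mm, 30 N. Lift by about 0.14 m.

Request:
jog_arm([
  [0, 0, 0.1, 0, -0.6],
  [0, 0, 0.25, 0, -0.6],
  [0, 0, 0.4, 0, -0.6],
  [0, 0, 0.6, 0, -0.6],
  [0, 0, 0.8, 0, -0.6],
  [0, 0, 1, 0, -0.6],
  [0, 0, 1, 0, -0.6],
])

```text
time: 12.95
tool_pos: [0.5291, -0.1974, 0.0984]
tool_rot: [3.138, -0.005, 0.107]
contact_force: [1.0, -0.0, -2.2]
opening: 0.0356
grip_force: 30.0
```

Request:
jog_arm([
  [0, 0, 0.2, 0, -0.6],
  [0, 0, 0.4, 0, -0.6],
  [0, 0, 0.6, 0, -0.6],
  [0, 0, 0.75, 0, -0.6],
  [0, 0, 0.8, 0, -0.6],
  [0, 0, 0.8, 0, -0.6],
  [0, 0, 0.8, 0, -0.6],
  [0, 0, 0.8, 0, -0.6],
  [0, 0, 0.8, 0, -0.6],
  [0, 0, 0.8, 0, -0.6],
])

```text
time: 13.95
tool_pos: [0.5273, -0.1965, 0.1587]
tool_rot: [-3.141, 0.001, 0.107]
contact_force: [0.1, -0.3, -2.5]
opening: 0.0354
grip_force: 30.0
```

Run:
```python
from h import *
s=readout.observe();print(s['tool_pos'],s['opening'],s['grip_force'],s['contact_force'])
b,_=snap('scene','a4s.png')
cv2.imwrite('pics/a4b.png',cv2.resize(b[120:270,150:350],(800,600)))
```

```text
[ 0.52731613 -0.19653742  0.15871076] 0.035384835687306423 29.96596187353134 [ 0.07194934 -0.31660444 -2.49734721]
```

View pics/a4b.png

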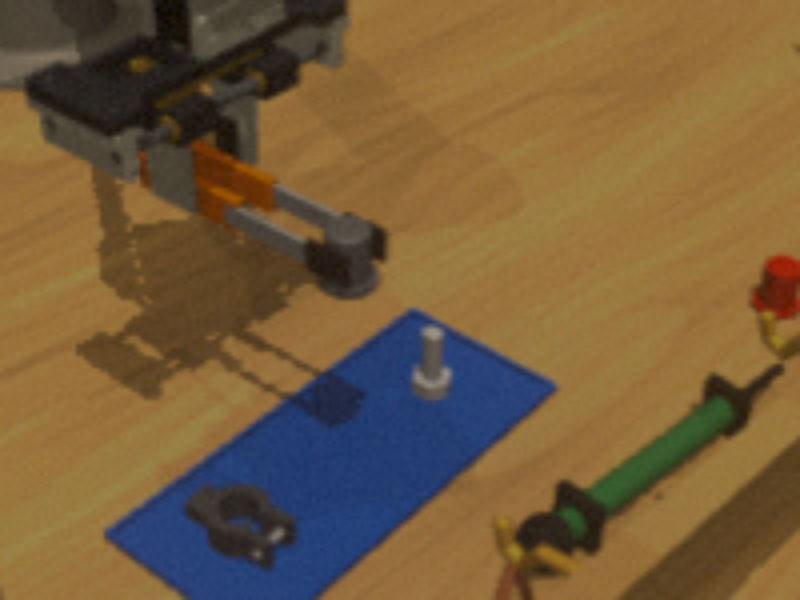

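The cap (350,255 in the crop) is held upright in the jaws. It was lifted 0.144 m, so its underside is at about 0.147 m. Everything else is in place.

```bash
python3 -c "
from cell import ticket
print(ticket.hand_in())"
```

```text
the job is handed in; nothing more can be done
None
```

The job is handed in, with no verdict shown: the grey cap was held upright and still in the tongs' jaws, its underside about 14 cm above the bench, after 14 s of the 40 s allowed, with the other parts in view undisturbed.

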